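# Turn the tumbling barrel over and load it

### The job

The tumbling barrel is draining mouth-down on the ribbed white drain board. Turn it over and stand it gently, mouth up, in the middle of the cork pad; once it stands there released, put the crystal from the wooden board inside it. Leave the jar, the bowl of pebbles and the brush where they are.

Things in the scene. Friction and masses are not known exactly. Their poses are not given: they have to be found in the camera images.
- barrel: Dark rubber tumbling barrel: rigid open pot of regular octagonal section, 64 mm across flats, 85 mm tall, walls 4 mm, bottom 5 mm, about 0.22 kg. Origin: centre of the mouth. z runs along the axis from the mouth to the closed bottom (outer face at z = 85 mm): up while it stands mouth-down, down when mouth-up. x and y pass through the middle of flats; a flat every 45 degrees.
- crystal: Rough stone crystal, lying down, 62 mm long, 24 mm wide, 22 mm high, full section from x = -29 to +13 mm and then tapering to a point at x = +31 mm. Origin: centre of its underside; x along its length towards the point, z up. About 0.07 kg.
- pad: Fixed square cork pad, 140 x 140 mm, 8 mm thick. Origin: centre of its underside, z up.
- drain: Fixed square white plastic drain board with ribs, 160 x 160 mm, 10 mm thick, flat on top, on which the barrel starts. Origin: centre of its underside, z up.
- board: Fixed dark wooden sorting board, 160 (x) x 120 (y) mm, 10 mm thick, flat, on which the crystal starts. Origin: centre of its underside, z up.
- pebbles: Bystander: dark steel bowl heaped with pebbles, 110 mm across, 50 mm tall. Origin: centre of its underside.
- jar: Bystander: glass jar with a red lid, 72 mm across, 95 mm tall. Origin: centre of its underside.
- brush: Bystander: hand brush lying down, 170 mm long. Origin: about its middle, underside; x along its length.
Not all that is in view belongs to the job. What is meant by the barrel is not green or yellow, and is the larger of those in its own colour.

How it is judged:
On the way:
1. the barrel stands mouth-up on the cork pad, within 40 mm of its middle, released, the crystal not yet in it (angle between barrel's own z axis and vertical above 3.04 rad and horizontal distance between barrel and pad below 0.04 m and z of barrel in the frame of pad below 0.097 m and contact force between the fingers and barrel below 0.1 N and horizontal distance between crystal and barrel above 0.06 m), for 0.2 s.
At the end, for the whole second after the job is handed in: The barrel stands mouth-up (within 0.1 rad) on the cork pad with its axis within 40 mm of the pad's middle, the crystal lies inside it (its origin at least 15 mm below the rim), and the barrel is at rest and released (angle between barrel's own z axis and vertical above 3.04 rad and horizontal distance between barrel and pad below 0.04 m and z of barrel in the frame of pad below 0.097 m and linear speed of barrel below 0.05 m/s and horizontal distance between crystal and barrel below 0.036 m and z of crystal in the frame of barrel above 0.015 m); the robot touches nothing.
It fails at once if the jar, the bowl of pebbles or the brush is moved by more than 30 mm (distance of any of jar, pebbles, brush from where it was at the start of the episode above 0.03 m).
It fails at once if the barrel is slammed or dropped on the cork pad (over 60 N) (contact force between barrel and pad above 60 N).
It also fails if it takes over 64 s, if anything falls off the work surface, if the arm or the gripper's body presses on something with over 40 N, if the wrist force passes 120 N, or if a joint passes its speed limit or range.

### The arm

A 6-joint arm with a two-finger parallel gripper is mounted at the origin on the work surface. World frame = base frame: x ahead of the robot, y to its left, z up, the work surface at z = 0. Lengths are in m, angles in rad, forces in N, time in s.
With the tool pointing down it reaches from about 0.3 to 0.825 m from the base axis. Payload 5.4 kg.
Tool frame: the origin (TCP) lies at the very end of the fingers, on their centre line; the grasp point (between the pads) lies bot.hold_point_z behind it (bot.hold_point_z is the distance from the TCP to the grasp point, in m); z points along the fingers, y is the line along which they close (so a half turn about z gives the same grasp; the last joint's range is limited). The gripper opens to 92 mm and grips with 3 to 60 N. Pads are 20 mm wide; open, the fingers measure 128 mm over their backs; the gripper's body (75 mm by 189 mm) begins 69 mm behind the grasp point.
Start: joints at [1.085, 0.158, 1.597, -0, 1.386, -0.21], TCP at [0.157, 0.553, 0.176] pointing down, gripper open.
Joint ranges: [-2.91, 2.91], [-0.94, 2.29], [0.18, 2.7], [-1.29, 4.43], [0.17, 2.64], [-3, 3]. Speed limits (rad/s): [2.57, 2.57, 3.14, 3.14, 3.14, 3.14].

### API

Orientations are given as a unit quaternion [w, x, y, z].
In Python, from cell import bot gives the robot as it stands.
- The arm moves only by the tool apply_moves, never from a script. Its argument "rows" is one flat list of numbers, 7 for each row, row after row: the shift along the world's x, y, z in cm, then the turn, a rotation vector about the world's x, y, z in rad, then the closure, from -1 (fully open) to 1 (shut). In form: [dx, dy, dz, wx, wy, wz, hand, dx, dy, dz, wx, wy, wz, hand, ...]. A call has 1 to 12 rows; each row shifts and turns the commanded pose from where the row before left it; what a row does not reach is not made up. A row lasts 1/10 s, in which the tool goes at most 50 mm and 8.59 degrees, less where a joint would pass 70% of its speed; a pose out of reach is approached as far as the arm can. A call with a gripper value outside its range is refused whole. The fingers move at their own pace and stop on an object; "force" is the grip in N (left out, the last holds). Time passes only in rows, so rows that do not move let the fingers close. It gives the time, the measured TCP pose, the force, the opening and the grip force at its end, in the units of the state.
- bot.observe(): the state, without advancing time (a new reading comes with each control period).
- bot.snapshot(name): name is "side" or "top"; returns a dict with "img" (480x640x3 uint8, red, green, blue), "range_z" (480x640 float32, m along the optical axis (not along the pixel's ray), 0 where there is no reading), "intrinsics" (3x3 intrinsics, pixels), "k1" (the pictures are not rectified: a ray, as slopes to the right and down, at radius r is drawn at 1 + k1 r^2 times it, then the intrinsics apply), "rvec" (rotation vector, rad) and "tvec" (3), from world to camera coordinates, as OpenCV has them. Camera axes: x right, y down, z forward; pixel columns grow to the right and rows downward; lengths in m; the calibration is good to about 2 mm. A picture is of the moment at which its call begins.
- bot.close_job(): hands the job in; it is judged then, once.
The state is a dict: "clock": time; "joint_positions": joint angles; "joint_velocities": joint speeds; "joint_torque": joint torques, N m; "tcp_pos": TCP position; "orientation": TCP orientation; "force": force on the tool from outside, world axes, zero at the start; "ft_torque": the same for the moment, N m; "grip_width": finger opening in m; "grip_force": force on a finger pad.
Only numpy, scipy, OpenCV 4.12 (cv2) and the standard library are available. Lean on these libraries where they do the work, as an engineer would, in place of code of your own. Each camera call takes 0.05 s, during which the arm holds its last target. There are 200 camera calls.

## Working session

There is one attempt and no reset: what is moved stays moved. The work goes in short steps, Python scripts to look and compute and a tool call to move; the robot and the scene stay as the last step left them, time stands still between calls to the robot, and variables do not carry over. Pictures are saved under pics/ and viewed, at most 12 in all, crops included, and the job is handed in when it is done.

Besides the shell and the picture viewer there is one more tool, called as name(argument=value, ...) on one line, values as JSON. apply_moves: Moves the arm, as the interface text tells. Its arguments: {"type":"object","properties":{"rows":{"type":"array","items":{"type":"number"}},"force":{"type":"number"}},"required":["rows"]}

```bash
mkdir -p pics
cat > h.py <<'E'
import numpy as np, cv2
from cell import bot
def snap(n,save=None):
    s=bot.snapshot(n)
    if save: cv2.imwrite('pics/'+save,s['img'][:,:,::-1])
    return s
def pts(s,uv,z=None):
    """pixels -> world; z plane or depth image if None"""
    uv=np.atleast_2d(np.array(uv,float)); K=np.array(s['intrinsics'])
    d=np.array([s['k1'] and float(s['k1']) or 0,0,0,0.])
    n=cv2.undistortPoints(uv[:,None],K,d)[:,0]
    R=cv2.Rodrigues(np.array(s['rvec'],float))[0]; t=np.array(s['tvec'],float).ravel()
    r=np.c_[n,np.ones(len(n))]; C=-R.T@t; w=r@R
    k=s['range_z'][uv[:,1].astype(int),uv[:,0].astype(int)] if z is None else (z-C[2])/w[:,2]
    return C+w*np.asarray(k)[:,None]
def cloud(s):
    v,u=np.mgrid[:480,:640]; P=pts(s,np.c_[u.ravel(),v.ravel()]).reshape(480,640,3)
    P[s['range_z']==0]=np.nan
    return P
E
python3 - <<'E'
from h import *
a=snap('top','top0.png');b=snap('side','side0.png')
print(bot.hold_point_z,{k:np.round(v,3) for k,v in bot.observe().items()})
for s in(a,b): print(s['intrinsics'],s['k1'],pts(s,[[320,240]]))
E
```

```text
0.0187 {'clock': np.float64(0.1), 'joint_positions': array([ 1.085,  0.159,  1.598,  0.   ,  1.386, -0.21 ]), 'joint_velocities': array([ 0.002, -0.002, -0.003,  0.   ,  0.002,  0.001]), 'joint_torque': array([-0.0000e+00, -3.8651e+01, -3.2296e+01,  7.0000e-02,  3.4000e-02,
       -0.0000e+00]), 'tcp_pos': array([0.156, 0.553, 0.175]), 'orientation': array([-0.   ,  0.137,  0.991, -0.001]), 'force': array([ 0.46 ,  0.015, -0.124]), 'ft_torque': array([-0.012,  0.006,  0.005]), 'grip_force': np.float64(0.0), 'grip_width': np.float64(0.092)}
[[617.54713649   0.         329.18756365]
 [  0.         617.54713649 240.27017747]
 [  0.           0.           1.        ]] -0.2104198027265239 [[ 0.49973006 -0.03732364  0.00846352]]
[[457.4309544    0.         314.2522958 ]
 [  0.         457.4309544  239.77019908]
 [  0.           0.           1.        ]] -0.07699168158055257 [[ 0.51110043 -0.09031823 -0.00126883]]
```

View pics/top0.png

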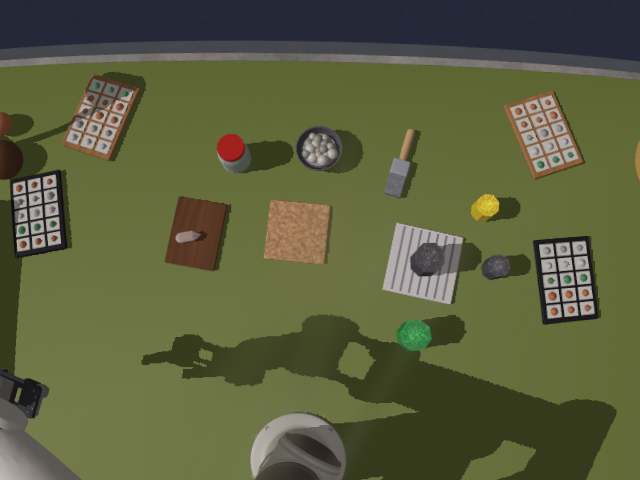

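View pics/side0.png

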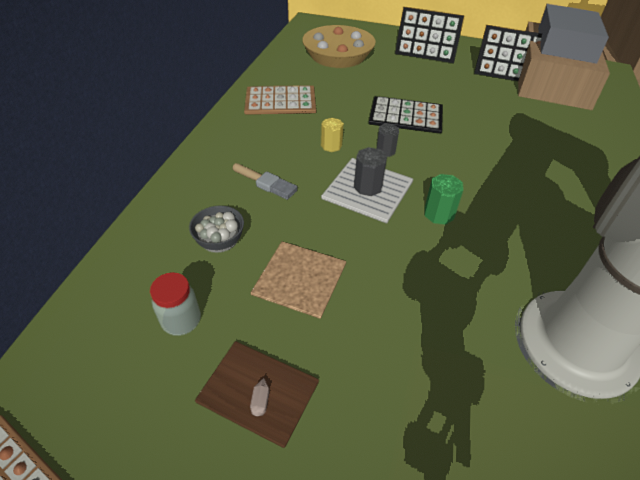

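Candidates (top view): dark pot on the ribbed board (427,259), smaller dark pot beside it (496,267), green pot (414,335), yellow pot (485,208). I choose the dark one on the drain board: it is the larger of the two dark ones. The pad is at (297,232) and the crystal at (188,237). I'll check the choice in a crop and measure.

Run:
```python
from h import *
s=snap('top'); P=cloud(s); im=s['img']; hsv=cv2.cvtColor(im,cv2.COLOR_RGB2HSV)
cv2.imwrite('pics/crop1.png',cv2.resize(im[195:375,370:530,::-1],None,fx=3.3,fy=3.3,interpolation=cv2.INTER_CUBIC))
def rep(n,m,z):
    m=m.astype(np.uint8); k,l,st,c=cv2.connectedComponentsWithStats(m); i=1+np.argmax(st[1:,4]); m=(l==i).astype(np.uint8)
    cs=max(cv2.findContours(m,0,cv2.CHAIN_APPROX_NONE)[0],key=cv2.contourArea)[:,0]
    W=pts(s,cs,z)[:,:2]; (c,sz,a)=cv2.minAreaRect((W*1000).astype(np.float32)); print(n,np.round(c,1),np.round(sz,1),round(a,1),'zmed',np.nanmedian(P[m>0][:,2])); return W
box=lambda x0,x1,y0,y1:(lambda M:(M.__setitem__((slice(y0,y1),slice(x0,x1)),True),M)[1])(np.zeros((480,640),bool))
top=(P[:,:,2]>.08)&box(400,460,230,290)
W=rep('barrel',top,.095)
H=cv2.convexHull((W*1000).astype(np.float32))
# octagon orientation: phase of support width, min width over angles
t=np.radians(np.arange(0,45,1)); 
c=np.array(cv2.minAreaRect(H)[0]);
w=[np.mean([np.ptp(H[:,0]@[np.cos(x+k*np.pi/4),np.sin(x+k*np.pi/4)]) for k in range(4)]) for x in t]
print('width',np.round(w[::3],1),'flat normal deg',np.argmin(w))
rep('small',(P[:,:,2]>.03)&box(475,515,250,285),.05)
print('small zmax',np.nanmax(P[250:285,475:515,2]),'green',np.nanmax(P[318:352,395:432,2]),pts(s,[[414,335]],.09))
rep('drain',(hsv[:,:,2]>120)&(hsv[:,:,1]<60)&box(375,470,215,310),.01)
rep('pad',(hsv[:,:,0]<20)&(hsv[:,:,1]>70)&(hsv[:,:,2]>110)&box(255,340,190,275),.008)
rep('board',((hsv[:,:,0]<20)|(hsv[:,:,0]>170))&box(155,240,185,280),.01)
W=rep('crystal',(P[:,:,2]>.018)&box(165,215,220,255),.022)
cm=(hsv[:,:,2]>130)&(hsv[:,:,1]<90)&box(165,215,220,255); W=rep('crystal col',cm,.022)
m=W-W.mean(0); u=np.linalg.svd(m)[2][0]; print('axis',u,np.degrees(np.arctan2(u[1],u[0])),'ext',np.ptp(W@u),W.mean(0))
for n,b in(('jar',(215,255,130,175)),('peb',(295,345,125,172)),('brush',(382,418,128,198))):
    rep(n,(P[:,:,2]>.012)&box(*b),.03)
```

```text
barrel [ 451.5 -275.2] [62.8 65.9] 45.5 zmed 0.09437454783686627
width [64.7 65.5 66.6 67.5 68.3 68.9 69.3 69.5 69.5 69.4 69.1 68.6 67.9 67.
 65.9] flat normal deg 1
small [ 442.6 -437.8] [50.2 58.9] 1.0 zmed 0.06368682684242655
small zmax 0.07242505082670125 green 0.0920856107681951 [[ 0.28464061 -0.24445832  0.09      ]]
drain [ 451.9 -275. ] [161.4 162. ] 78.8 zmed 0.00947448196765821
pad [519.2  17.1] [139.1 139.7] 85.6 zmed 0.00768004625964025
board [509.6 253.3] [119.5 158.7] 81.5 zmed 0.009896180473386917
crystal [499.  267.9] [24.1 57.4] 10.8 zmed 0.028723456020941396
crystal col [498.4 276.3] [21.4 41.6] 12.6 zmed 0.030233190608421223
axis [-0.18417052  0.98289431] 100.61277585576882 ext 0.04139311061114595 [0.49819232 0.27581969]
jar [700.1 173.5] [97.  71.2] 26.3 zmed 0.0918977587780222
peb [715.1 -29.4] [108.5 108. ] 1.4 zmed 0.04309912920144554
brush [ 687.3 -223.2] [ 41.3 169.7] 72.5 zmed 0.018323199055162442
```

View pics/crop1.png

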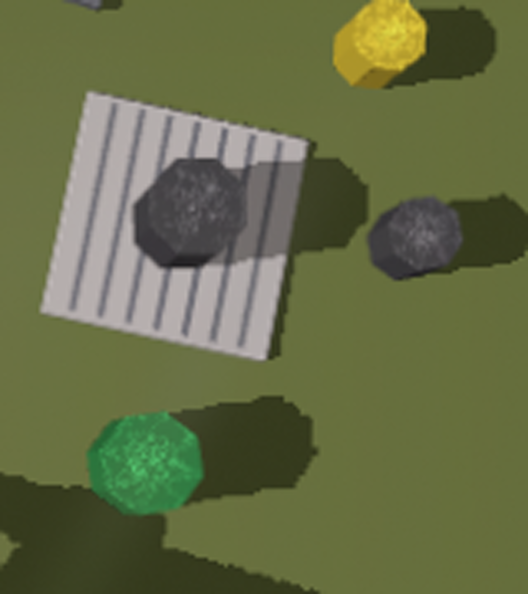

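apply_moves(rows=[0,-2,2,0.14,0,0,-1,0,-2,2,0.14,0,0,-1,0,-2,2,0.14,0,0,-1])

```text
clock: 0.45
tcp_pos: [0.1564, 0.496, 0.2333]
orientation: [-0.028, 0.134, 0.971, 0.198]
force: [0.4, -1.2, 1.9]
grip_width: 0.0919
grip_force: 0.0
```

Run:
```python
from h import *
from scipy.spatial.transform import Rotation as R
o=bot.observe();print({k:np.round(v,3) for k,v in o.items()});q=o['orientation'];print(R.from_quat(np.r_[q[1:],q[0]]).as_matrix().round(2))
```

```text
{'clock': np.float64(0.45), 'joint_positions': array([ 0.839, -0.386,  2.038,  0.287,  1.197, -0.524]), 'joint_velocities': array([-1.032, -1.843,  1.331,  1.184, -0.287, -1.27 ]), 'joint_torque': array([  7.445,  -5.179, -33.155,  -0.065,  -0.801,   1.502]), 'tcp_pos': array([0.156, 0.496, 0.233]), 'orientation': array([-0.028,  0.134,  0.971,  0.198]), 'force': array([ 0.39 , -1.215,  1.866]), 'ft_torque': array([-0.223, -0.051,  0.002]), 'grip_force': np.float64(0.0), 'grip_width': np.float64(0.092)}
[[-0.96  0.27 -0.  ]
 [ 0.25  0.89  0.39]
 [ 0.11  0.38 -0.92]]
```

The crop shows the chosen dark pot centred on the ribbed board at full-frame (428,259). It is clearly larger than the other dark pot at (496,267). Green stands too close for a sideways grasp here. So I'll first carry the barrel mouth-down to the pad with a top-down grasp, then flip it there.

```bash
cat >> h.py <<'E'
from scipy.spatial.transform import Rotation as R
def cur():
    o=bot.observe(); q=o['orientation']; return np.array(o['tcp_pos']),R.from_quat(np.r_[q[1:],q[0]])
def frame(z,y):
    z=np.array(z,float);z/=np.linalg.norm(z);y=np.array(y,float);y-=z*(y@z);y/=np.linalg.norm(y)
    return R.from_matrix(np.c_[np.cross(y,z),y,z])
def goto(p,T):
    p0,R0=cur(); rv=(T*R0.inv()).as_rotvec()
    print('t',bot.observe()['clock'],'d cm',((np.array(p)-p0)*100).round(2),'rv',rv.round(3),'ang',np.linalg.norm(rv).round(3),'q',np.round(bot.observe()['joint_positions'],2))
def ya(deg): return [np.cos(np.radians(deg)),np.sin(np.radians(deg)),0]
E
python3 - <<'E'
from h import *
goto([.4515,-.275,.20],frame([0,0,-1],ya(46)))
E
```

```text
t 0.45 d cm [ 29.51 -77.1   -3.33] rv [-0.396  0.098 -0.487] ang 0.635 q [ 0.84 -0.39  2.04  0.29  1.2  -0.52]
```

apply_moves(rows=[2.5,-3.5,0,-0.05,0.012,-0.061,-1,2.5,-3.5,0,-0.05,0.012,-0.061,-1,2.5,-3.5,0,-0.05,0.012,-0.061,-1,2.5,-3.5,0,-0.05,0.012,-0.061,-1,2.5,-3.5,0,-0.05,0.012,-0.061,-1,2.5,-3.5,0,-0.05,0.012,-0.061,-1,2.5,-3.5,0,-0.05,0.012,-0.061,-1,2.5,-3.5,0,-0.05,0.012,-0.061,-1,0.8,-4,0,0,0,0,-1,0.8,-4,0,0,0,0,-1,0.8,-4,0,0,0,0,-1,0.8,-4,0,0,0,0,-1])

```text
clock: 1.65
tcp_pos: [0.3885, 0.0545, 0.2328]
orientation: [0.001, 0.375, 0.927, -0.004]
force: [0.5, 0.6, 0.3]
grip_width: 0.0917
grip_force: 0.0
```

apply_moves(rows=[0.8,-4,-0.3,0,0,0,-1,0.8,-4,-0.3,0,0,0,-1,0.8,-4,-0.3,0,0,0,-1,0.8,-4,-0.3,0,0,0,-1,0.8,-4,-0.3,0,0,0,-1,0.8,-4,-0.3,0,0,0,-1,0.8,-4,-0.3,0,0,0,-1,0,0,0,0,0,0,-1,0,0,0,0,0,0,-1])

```text
clock: 2.55
tcp_pos: [0.4442, -0.224, 0.2114]
orientation: [0.0, 0.376, 0.927, -0.004]
force: [-0.1, 0.3, 0.5]
grip_width: 0.0916
grip_force: 0.0
```

Run:
```python
from h import *
goto([.4515,-.275,.20],frame([0,0,-1],ya(46)))
```

```text
t 2.55 d cm [ 0.73 -5.1  -1.14] rv [ 0.007 -0.002  0.003] ang 0.008 q [-0.71 -0.07  1.76 -0.01  1.45 -1.5 ]
```

apply_moves(rows=[0.7,-2.6,-1,0,0,0,-1,0,-2.5,-2,0,0,0,-1,0,0,-3,0,0,0,-1,0,0,-3,0,0,0,-1,0,0,-3,0,0,0,-1,0,0,-3,0,0,0,-1,0,0,-1.6,0,0,0,-1,0,0,0,0,0,0,-1,0,0,0,0,0,0,-1])

```text
clock: 3.45
tcp_pos: [0.452, -0.2742, 0.0467]
orientation: [0.001, 0.375, 0.927, -0.004]
force: [-0.4, -0.0, 0.5]
grip_width: 0.0919
grip_force: 0.0
```

apply_moves(rows=[0,0,0,0,0,0,0.3,0,0,0,0,0,0,0.5,0,0,0,0,0,0,1,0,0,0,0,0,0,1,0,0,0,0,0,0,1,0,0,0,0,0,0,1,0,0,0,0,0,0,1], force=20)

```text
clock: 4.15
tcp_pos: [0.452, -0.2755, 0.0466]
orientation: [0.001, 0.376, 0.927, -0.004]
force: [-1.6, -0.7, 5.5]
grip_width: 0.0637
grip_force: 20.0
```

Run:
```python
from h import *
goto([.519,.017,.16],frame([0,0,-1],ya(46)))
```

```text
t 4.15 d cm [ 6.7  29.25 11.34] rv [ 0.009 -0.001  0.002] ang 0.009 q [-0.77  0.18  1.85 -0.01  1.11 -1.57]
```

apply_moves(rows=[0,0,1,0,0,0,1,0,0,2,0,0,0,1,0,0,2,0,0,0,1,0,0,2,0,0,0,1,0.7,3,0,0,0,0,1,0.7,3,0,0,0,0,1,0.7,3,0,0,0,0,1,0.7,3,0,0,0,0,1,0.7,3,0,0,0,0,1,0.7,3,0,0,0,0,1,0.7,3,0,0,0,0,1,0.7,3,0,0,0,0,1])

```text
clock: 5.35
tcp_pos: [0.5071, -0.0335, 0.1156]
orientation: [0.0, 0.375, 0.927, -0.004]
force: [0.8, -1.1, -1.6]
grip_width: 0.0639
grip_force: 20.0
```

apply_moves(rows=[0.7,3,0,0,0,0,1,0.4,2.2,0,0,0,0,1,0,0,-1,0,0,0,1,0,0,-2,0,0,0,1,0,0,-2,0,0,0,1,0,0,-1,0,0,0,1,0,0,0,0,0,0,1,0,0,0,0,0,0,1])

```text
clock: 6.15
tcp_pos: [0.5187, 0.0165, 0.0563]
orientation: [0.001, 0.376, 0.927, -0.004]
force: [0.3, -0.5, -0.9]
grip_width: 0.0635
grip_force: 20.0
```

Run:
```python
from h import *
goto([.519,.017,.0446],frame([0,0,-1],ya(46)))
```

```text
t 6.15 d cm [ 0.03  0.05 -1.17] rv [ 0.009 -0.001  0.002] ang 0.009 q [-0.2   0.14  1.86 -0.01  1.13 -0.99]
```

apply_moves(rows=[0,0,-0.4,0,0,0,1,0,0,-0.3,0,0,0,1,0,0,-0.2,0,0,0,1,0,0,-0.1,0,0,0,1,0,0,-0.1,0,0,0,1,0,0,0,0,0,0,1,0,0,0,0,0,0,1])

```text
clock: 6.85
tcp_pos: [0.5186, 0.017, 0.045]
orientation: [0.001, 0.375, 0.927, -0.004]
force: [0.1, 0.2, -1.5]
grip_width: 0.0635
grip_force: 20.0
```

apply_moves(rows=[0,0,0,0,0,0,0.3,0,0,0,0,0,0,-0.5,0,0,0,0,0,0,-1,0,0,0,0,0,0,-1,0,0,0,0,0,0,-1,0,0,2,0,0,0,-1,0,0,3,0,0,0,-1,0,0,4,0,0,0,-1,0,0,4,0,0,0,-1,0,0,4,0,0,0,-1,0,0,4,0,0,0,-1,0,0,2,0,0,0,-1])

```text
clock: 8.05
tcp_pos: [0.5201, 0.0167, 0.2795]
orientation: [0.004, 0.375, 0.927, -0.004]
force: [0.1, -0.4, 0.8]
grip_width: 0.0921
grip_force: 0.0
```

Run:
```python
from h import *
# tool pointing +y, closing along +-x
goto([.519,-.16,.25],frame([0,1,0],ya(1))); goto([.519,-.16,.25],frame([0,1,0],ya(181)))
```

```text
t 8.05 d cm [ -0.11 -17.67  -2.95] rv [ 1.489  0.627 -0.626] ang 1.733 q [-0.19 -0.04  1.6  -0.01  1.57 -1.  ]
t 8.05 d cm [ -0.11 -17.67  -2.95] rv [ 0.74  -1.739  1.76 ] ang 2.583 q [-0.19 -0.04  1.6  -0.01  1.57 -1.  ]
```

apply_moves(rows=[0,-1.5,0,0.093,0.0392,-0.0391,-1,0,-1.5,0,0.093,0.0392,-0.0391,-1,0,-1.5,0,0.093,0.0392,-0.0391,-1,0,-1.5,0,0.093,0.0392,-0.0391,-1,0,-1.5,0,0.093,0.0392,-0.0391,-1,0,-1.5,0,0.093,0.0392,-0.0391,-1,0,-1.5,0,0.093,0.0392,-0.0391,-1,0,-1.5,0,0.093,0.0392,-0.0391,-1])

```text
clock: 8.85
tcp_pos: [0.5188, -0.1041, 0.2753]
orientation: [-0.277, 0.481, 0.785, 0.274]
force: [0.4, 0.2, 0.6]
grip_width: 0.0915
grip_force: 0.0
```

apply_moves(rows=[0,-1,0,0.093,0.0392,-0.0391,-1,0,-1,0,0.093,0.0392,-0.0391,-1,0,-1,0,0.093,0.0392,-0.0391,-1,0,-1,0,0.093,0.0392,-0.0391,-1,0,-1,0,0.093,0.0392,-0.0391,-1,0,-1,0,0.093,0.0392,-0.0391,-1,0,0,0,0.093,0.0392,-0.0391,-1,0,0,0,0.093,0.0392,-0.0391,-1,0,0,0,0,0,0,-1])

```text
clock: 9.75
tcp_pos: [0.5176, -0.1628, 0.272]
orientation: [0.505, -0.498, -0.496, -0.501]
force: [-0.1, 1.2, -0.5]
grip_width: 0.0919
grip_force: 0.0
```

Run:
```python
from h import *
s=snap('side','side1.png'); 
t=snap('top'); P=cloud(t); m=(P[:,:,2]>.08)&(P[:,:,2]<.105)&(np.abs(P[:,:,0]-.519)<.06)&(np.abs(P[:,:,1]-.017)<.06)
W=pts(t,np.argwhere(m)[:,::-1],.093)[:,:2]*1000; H=cv2.convexHull(W.astype(np.float32)); print(cv2.minAreaRect(H))
w=[np.mean([np.ptp(H[:,0]@ya(x+k*45)[:2]) for k in range(4)]) for x in range(45)]; print(np.argmin(w))
goto([.519,-.16,.25],frame([0,1,0],ya(1)))
```

```text
((518.0999145507812, 15.440530776977539), (64.41151428222656, 63.18096923828125), 1.3848674297332764)
1
t 9.85 d cm [ 0.04  0.31 -2.48] rv [-0.002  0.001 -0.005] ang 0.006 q [-0.95  0.85  1.2   1.    2.39 -0.73]
```

View pics/side1.png

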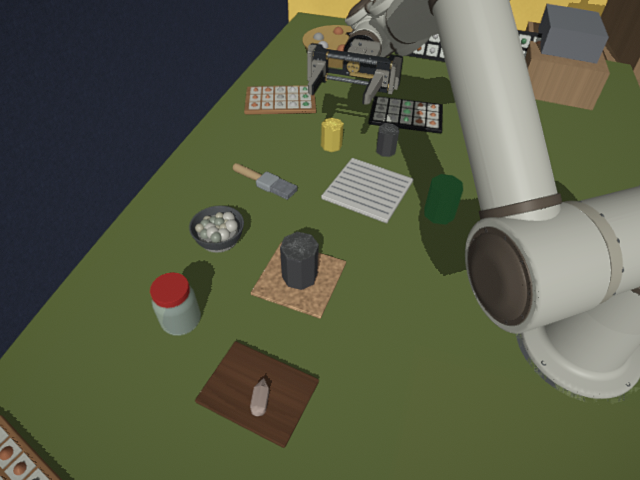

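The barrel stands mouth-down on the pad at (300,262), and the tool is now horizontal. I'll check how low the wrist would hang when the tool is lowered.

Run:
```python
from h import *
Q=[]
for n in('side','top'):
    P=cloud(snap(n)).reshape(-1,3); Q.append(P[(P[:,2]>.12)&(P[:,1]<-.1)])
Q=np.vstack(Q); p,_=cur()
for b in np.arange(0,.5,.04):
    k=Q[(p[1]-Q[:,1]>b)&(p[1]-Q[:,1]<b+.04)&(abs(Q[:,0]-p[0])<.2)]
    if len(k): print(round(b,2),len(k),'x',(np.percentile(k[:,0],[1,99])-p[0]).round(3),'z',(np.percentile(k[:,2],[1,99])-p[2]).round(3))
```

```text
0.0 571 x [-0.2    0.055] z [-0.01  0.32]
0.04 1515 x [-0.199  0.059] z [-0.01   0.287]
0.08 2198 x [-0.198  0.063] z [-0.01   0.268]
0.12 5887 x [-0.195  0.085] z [-0.029  0.238]
0.16 3579 x [-0.187  0.081] z [-0.019  0.206]
0.2 3332 x [-0.158  0.033] z [-0.001  0.172]
0.24 1860 x [-0.133  0.036] z [0.004 0.137]
0.28 1397 x [-0.124  0.048] z [-0.041  0.123]
0.32 1608 x [-0.065  0.065] z [-0.041  0.07 ]
0.36 942 x [-0.065  0.064] z [-0.016  0.069]
0.4 14 x [-0.041  0.042] z [-0.025  0.051]
```

apply_moves(rows=[0,2,0,-0.02,0,0,-1,0,3,0,-0.02,0,0,-1,0,3,0,-0.02,0,0,-1,0,3,0,-0.02,0,0,-1,0,3,0,-0.01,0,0,-1,0,3,0,0,0,0,-1,0,2,0,0,0,0,-1,0,0.8,0,0,0,0,-1,0,0,-2,0,0,0,-1,0,0,-2,0,0,0,-1,0,0,-1,0,0,0,-1,0,0,0,0,0,0,-1])

```text
clock: 11.15
tcp_pos: [0.5186, 0.0347, 0.2245]
orientation: [-0.479, 0.52, 0.522, 0.477]
force: [0.3, -0.4, -0.3]
grip_width: 0.092
grip_force: 0.0
```

Run:
```python
from h import *
goto([.518,.035,.056],frame([0,np.cos(.087),-np.sin(.087)],ya(1)))
```

```text
t 11.15 d cm [ -0.06   0.03 -16.85] rv [-0.001 -0.002 -0.004] ang 0.005 q [-0.76  0.61  1.62  0.97  2.08 -0.86]
```

apply_moves(rows=[0,0,-2,0,0,0,-1,0,0,-3,0,0,0,-1,0,0,-3,0,0,0,-1,0,0,-3,0,0,0,-1,0,0,-2,0,0,0,-1,0,0,0,0,0,0,-1,0,0,0,0,0,0,-1])

```text
clock: 11.85
tcp_pos: [0.5192, 0.0343, 0.0961]
orientation: [-0.479, 0.52, 0.523, 0.477]
force: [-0.0, 0.9, 0.3]
grip_width: 0.0916
grip_force: 0.0
```

Run:
```python
from h import *
s=snap('side'); cv2.imwrite('pics/side2.png',cv2.resize(s['img'][60:330,200:560,::-1],None,fx=2.2,fy=2.2))
goto([.518,.035,.056],frame([0,np.cos(.087),-np.sin(.087)],ya(1)));print(bot.observe()['joint_torque'].round(1))
```

```text
t 11.9 d cm [-0.14  0.08 -4.03] rv [ 0.     0.001 -0.004] ang 0.004 q [-0.76  0.87  1.55  0.9   1.97 -1.02]
[  0.  -46.5 -16.7   1.8   3.2   0. ]
```

View pics/side2.png

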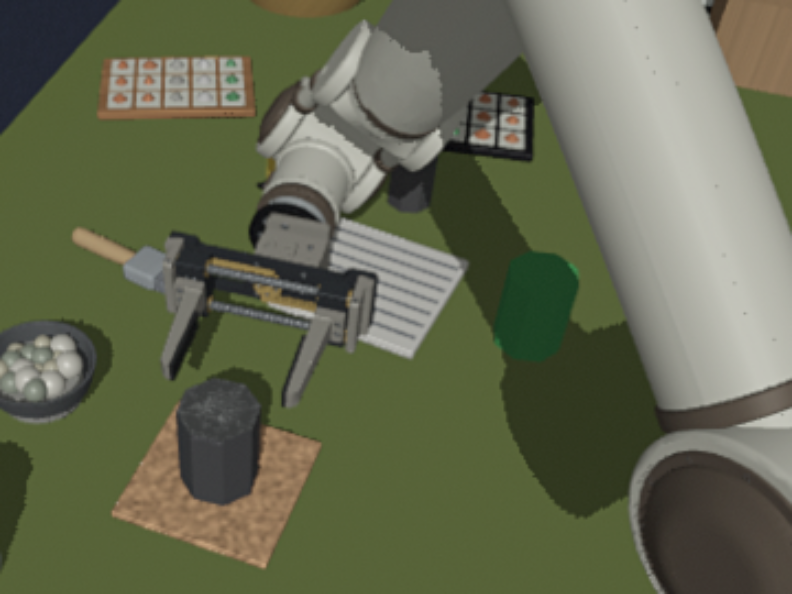

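In this crop the barrel top is at (222,405) and the fingertips at (170,375) and (290,400). The tips look farther back than expected, so I'll check by projecting the TCP into the picture.

Run:
```python
from h import *
p,r=cur(); s=snap('side'); P=cloud(s).reshape(-1,3)
L=np.array([p,p+[.055,0,0],p-[.055,0,0],[.518,.0165,.093],p-r.as_matrix()[:,2]*.05])
uv=cv2.projectPoints(L,np.array(s['rvec'],float),np.array(s['tvec'],float),np.array(s['intrinsics']),np.array([float(s['k1']),0,0,0]))[0][:,0]
print(((uv-[200,60])*2.2).round())
for n in('side','top'):
    P=cloud(snap(n)).reshape(-1,3)
    k=P[(P[:,2]>.07)&(abs(abs(P[:,0]-p[0])-.053)<.012)&(P[:,1]>-.1)&(P[:,1]<.1)]
    for b in np.arange(-.1,.06,.02):
        q=k[(k[:,1]>b)&(k[:,1]<b+.02)]; print(n,b.round(2),len(q),len(q) and q[:,2].max().round(3))
```

```text
[[211. 420.]
 [146. 404.]
 [278. 437.]
 [220. 408.]
 [230. 373.]]
side -0.1 317 0.142
side -0.08 183 0.12
side -0.06 199 0.117
side -0.04 193 0.116
side -0.02 224 0.112
side 0.0 0 0
side 0.02 0 0
side 0.04 0 0
top -0.1 94 0.144
top -0.08 91 0.121
top -0.06 81 0.119
top -0.04 73 0.117
top -0.02 54 0.114
top 0.0 0 0
top 0.02 0 0
top 0.04 0 0
```

Run:
```python
from h import *
p,r=cur(); M=r.as_matrix(); print(p.round(4),bot.observe()['grip_width'])
for n in('side','top'):
    P=cloud(snap(n)).reshape(-1,3)
    L=(P-p)@M   # tool coords
    for sg in(1,-1):
        k=L[(abs(L[:,0])<.025)&(sg*L[:,1]>.035)&(sg*L[:,1]<.07)&(L[:,2]>-.11)&(L[:,2]<.05)]
        h,_=np.histogram(k[:,2],np.arange(-.11,.051,.01)); t=k[k[:,2]>-.06]
        print(n,sg,h,'y',np.percentile(t[:,1],[2,98]).round(3),'x',np.percentile(t[:,0],[2,98]).round(3),'zmax',k[:,2].max().round(4))
```

```text
[0.5192 0.0344 0.0961] 0.09190267739085163
side 1 [38 54 50 50 50 44 53 36  0  0  0  0  0  0  0  0] y [0.045 0.058] x [-0.009  0.011] zmax -0.0361
side -1 [45 51 51 48 44 49 54 42  0  0  0  0  0  0  0  0] y [-0.06  -0.047] x [-0.009  0.011] zmax -0.0363
top 1 [48 44 45 45 39 39 33  4  0  0  0  0  0  0  0  0] y [0.044 0.059] x [-0.01   0.014] zmax -0.0389Traceback (most recent call last):
  File "<stdin>", line 9, in <module>
    return _quantile_unchecked(
        a, q, axis, out, overwrite_input, method, keepdims, weights)
    return _ureduce(a,
                    func=_quantile_ureduce_func,
    ...<5 lines>...
                    overwrite_input=overwrite_input,
                    method=method)
    r = func(a, **kwargs)
    result = _quantile(arr,
                       quantiles=q,
    ...<2 lines>...
                       out=out,
                       weights=wgt)
    slices_having_nans = np.isnan(arr[-1, ...])
                                  ~~~^^^^^^^^^
IndexError: index -1 is out of bounds for axis 0 with size 0
```

The true finger ends are about 36 mm short of the reported TCP, so the true grasp point is about 55 mm behind it. I'll correct for that.

apply_moves(rows=[-0.1,1.5,0,0,0,0,-1,0,1.5,0,0,0,0,-1,0,0.7,-0.5,0,0,0,-1,0,0,-1.2,0,0,0,-1,0,0,-1.2,0,0,0,-1,0,0,-0.9,0,0,0,-1,0,0,-0.5,0,0,0,-1,0,0,0,0,0,0,-1,0,0,0,0,0,0,-1])

```text
clock: 13.05
tcp_pos: [0.5177, 0.0717, 0.052]
orientation: [-0.479, 0.52, 0.522, 0.477]
force: [-0.4, 0.2, -0.6]
grip_width: 0.0917
grip_force: 0.0
```

Run:
```python
from h import *
goto([.518,.0713,.0532],frame([0,np.cos(.087),-np.sin(.087)],ya(1)));print(bot.observe()['joint_torque'].round(1))
```

```text
t 13.05 d cm [ 0.03 -0.04  0.12] rv [-0.001 -0.001 -0.004] ang 0.004 q [-0.71  0.93  1.57  0.92  1.9  -1.07]
[  0.  -46.5 -14.8   1.7   3.3   0. ]
```

apply_moves(rows=[0,0,0,0,0,0,0.3,0,0,0,0,0,0,0.5,0,0,0,0,0,0,1,0,0,0,0,0,0,1,0,0,0,0,0,0,1,0,0,0,0,0,0,1,0,0,1,0,0,0,1,0,0,2,0,0,0,1,0,0,3,0,0,0,1,0,0,3,0,0,0,1,0,0,3,0,0,0,1,0,0,1,0,0,0,1], force=25)

```text
clock: 14.25
tcp_pos: [0.518, 0.0716, 0.1842]
orientation: [-0.478, 0.52, 0.524, 0.477]
force: [-0.3, -0.3, -1.4]
grip_width: 0.064
grip_force: 25.0
```

Run:
```python
from h import *
print(bot.observe()['grip_width'])
# barrel tool-frame: flip about tool z by pi
p,r=cur(); print((r.as_matrix()[:,2]*np.pi).round(3)); 
goto([.518,.07,.17],frame([0,np.cos(.12),-np.sin(.12)],ya(181)))
```

```text
0.06401210246921638
[-0.014  3.129 -0.279]
t 14.25 d cm [-0.   -0.16 -1.42] rv [ 0.007 -3.123  0.327] ang 3.14 q [-0.71  0.65  1.67  0.98  2.   -0.92]
```

apply_moves(rows=[0,0,0,0,0.1304,-0.0116,1,0,0,0,0,0.1304,-0.0116,1,0,0,0,0,0.1304,-0.0116,1,0,0,0,0,0.1304,-0.0116,1,0,0,0,0,0.1304,-0.0116,1,0,0,0,0,0.1304,-0.0116,1,0,0,0,0,0.1304,-0.0116,1,0,0,0,0,0.1304,-0.0116,1,0,0,0,0,0.1304,-0.0116,1,0,0,0,0,0.1304,-0.0116,1,0,0,0,0,0.1304,-0.0116,1,0,0,0,0,0.1304,-0.0116,1])

```text
clock: 15.45
tcp_pos: [0.5171, 0.0723, 0.181]
orientation: [-0.677, 0.736, -0.003, -0.001]
force: [-0.5, 0.3, -1.9]
grip_width: 0.0637
grip_force: 25.0
```

apply_moves(rows=[0,0,0,0,0.1304,-0.0116,1,0,0,0,0,0.1304,-0.0116,1,0,0,0,0,0.1304,-0.0116,1,0,0,0,0,0.1304,-0.0116,1,0,0,0,0,0.1304,-0.0116,1,0,0,0,0,0.1304,-0.0116,1,0,0,0,0,0.1304,-0.0116,1,0,0,0,0,0.1304,-0.0116,1,0,0,0,0,0.1304,-0.0116,1,0,0,0,0,0.1304,-0.0116,1,0,0,0,0,0.1304,-0.0116,1,0,0,0,0,0.1304,-0.0116,1])

```text
clock: 16.65
tcp_pos: [0.5171, 0.0723, 0.181]
orientation: [0.476, -0.52, 0.525, 0.477]
force: [0.1, 0.3, -1.9]
grip_width: 0.0637
grip_force: 25.0
```

Run:
```python
from h import *
s=snap('side'); cv2.imwrite('pics/side3.png',cv2.resize(s['img'][130:330,180:440,::-1],None,fx=2.5,fy=2.5))
goto([.518,.0713,.17],frame([0,np.cos(.12),-np.sin(.12)],ya(181))); print(bot.observe()['grip_width'])
```

```text
t 16.7 d cm [ 0.09 -0.1  -1.1 ] rv [-0.029 -0.013  0.005] ang 0.032 q [-0.71  0.65  1.68  0.98  1.99  2.23]
0.06391998573546188
```

View pics/side3.png

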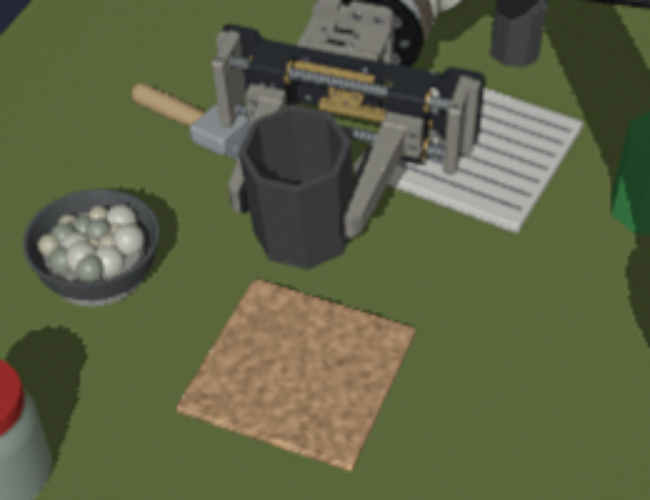

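apply_moves(rows=[0,0,-1,-0.01,0,0,1,0,0,-2,-0.015,-0.006,0,1,0,0,-2,-0.01,-0.006,0,1,0,0,-2,0,0,0,1,0,0,-2,0,0,0,1,0,0,-2,0,0,0,1,0,0,-1,0,0,0,1,0,0,-0.7,0,0,0,1,0,0,-0.3,0,0,0,1,0,0,0,0,0,0,1,0,0,0,0,0,0,1])

```text
clock: 17.8
tcp_pos: [0.5179, 0.0717, 0.0524]
orientation: [-0.472, 0.533, -0.529, -0.463]
force: [0.6, 0.3, -1.9]
grip_width: 0.0638
grip_force: 25.0
```

Run:
```python
from h import *
o=bot.observe();print(o['joint_torque'].round(1)); p,r=cur(); print('grasp',(p-.055*r.as_matrix()[:,2]).round(4)); goto([.518,.0713,.045],frame([0,np.cos(.12),-np.sin(.12)],ya(181)))
P=cloud(snap('top')).reshape(-1,3);P=P[(abs(P[:,0]-.518)<.04)&(abs(P[:,1]-.0165)<.045)]
for b in np.arange(-.03,.065,.01):
    k=P[(P[:,1]>b)&(P[:,1]<b+.01)]; print(b.round(2),np.percentile(k[:,2],95).round(4))
```

```text
[  0.  -46.9 -15.3   2.    3.8  -0. ]
grasp [0.5176 0.0172 0.0594]
t 17.8 d cm [ 0.01 -0.04 -0.74] rv [0.007 0.012 0.004] ang 0.014 q [-0.71  0.89  1.6   0.91  1.86  2.06]
-0.03 0.0794
-0.02 0.0778
-0.01 0.0781Traceback (most recent call last):
  File "<stdin>", line 5, in <module>
    return _quantile_unchecked(
        a, q, axis, out, overwrite_input, method, keepdims, weights)
    return _ureduce(a,
                    func=_quantile_ureduce_func,
    ...<5 lines>...
                    overwrite_input=overwrite_input,
                    method=method)
    r = func(a, **kwargs)
    result = _quantile(arr,
                       quantiles=q,
    ...<2 lines>...
                       out=out,
                       weights=wgt)
    slices_having_nans = np.isnan(arr[-1, ...])
                                  ~~~^^^^^^^^^
IndexError: index -1 is out of bounds for axis 0 with size 0
```

apply_moves(rows=[0,0,-0.2,0,0,0,1,0,0,-0.2,0,0,0,1,0,0,-0.2,0,0,0,1,0,0,-0.1,0,0,0,1,0,0,0,0,0,0,1,0,0,0,0,0,0,1])

```text
clock: 18.45
tcp_pos: [0.5176, 0.072, 0.045]
orientation: [-0.472, 0.532, -0.529, -0.463]
force: [0.7, 0.1, -2.3]
grip_width: 0.0636
grip_force: 25.0
```

apply_moves(rows=[0,0,-0.1,0,0,0,1,0,0,-0.1,0,0,0,1,0,0,0,0,0,0,1], force=12)

```text
clock: 18.75
tcp_pos: [0.5176, 0.0719, 0.043]
orientation: [-0.472, 0.532, -0.529, -0.463]
force: [0.1, 0.1, -2.3]
grip_width: 0.0641
grip_force: 12.0
```

apply_moves(rows=[0,0,-0.1,0,0,0,1,0,0,-0.1,0,0,0,1,0,0,0,0,0,0,1], force=8)

```text
clock: 19.05
tcp_pos: [0.5181, 0.0715, 0.0421]
orientation: [-0.473, 0.532, -0.528, -0.463]
force: [0.3, -2.8, 4.6]
grip_width: 0.064
grip_force: 8.0
```

apply_moves(rows=[0,0,-0.1,0,0,0,1,0,0,0,0,0,0,1,0,0,0,0,0,0,1], force=6)

```text
clock: 19.35
tcp_pos: [0.5182, 0.0713, 0.0412]
orientation: [-0.473, 0.532, -0.528, -0.463]
force: [0.4, -4.7, 5.7]
grip_width: 0.0641
grip_force: 6.0
```

Run:
```python
from h import *
o=bot.observe();print(o['joint_torque'].round(1),o['force'].round(2),o['ft_torque'].round(3)); p,r=cur(); print('grasp',(p-.055*r.as_matrix()[:,2]).round(4))
s=snap('side'); cv2.imwrite('pics/side4.png',cv2.resize(s['img'][190:330,220:380,::-1],None,fx=4,fy=4))
P=cloud(s);P=P[(abs(P[:,:,0]-.518)<.04)&(abs(P[:,:,1]-.0165)<.05)&(P[:,:,2]>.03)]
for b in np.arange(-.03,.06,.01):
    k=P[(P[:,1]>b)&(P[:,1]<b+.01)]; print(b.round(2),len(k) and k[:,2].max().round(4))
```

```text
[  2.  -44.2 -13.4   1.    2.   -0. ] [ 0.4  -4.66  5.7 ] [0.424 0.144 0.027]
grasp [0.5179 0.0168 0.048 ]
-0.03 0.0673
-0.02 0.0687
-0.01 0.1038
0.0 0.1047
0.01 0.1014
0.02 0.0988
0.03 0.0981
0.04 0.0949
0.05 0.095
```

View pics/side4.png

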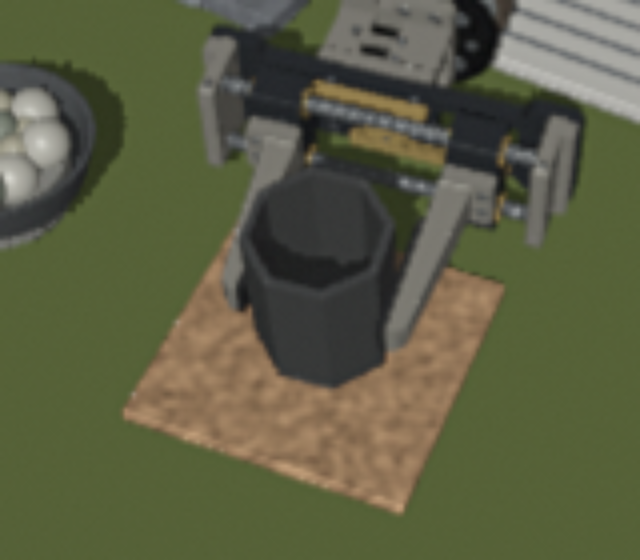

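The barrel is mouth-up at about (320,280) in the crop, leaning forward about 10° with its front edge on the cork. I'll ease the grip so it settles flat.

apply_moves(rows=[0,0,0,0,0,0,1,0,0,-0.1,0,0,0,1,0,0,-0.1,0,0,0,1,0,0,0,0,0,0,1,0,0,0,0,0,0,1], force=3)

```text
clock: 19.9
tcp_pos: [0.5175, 0.0721, 0.0376]
orientation: [-0.472, 0.532, -0.529, -0.463]
force: [1.1, -1.4, 0.1]
grip_width: 0.0638
grip_force: 3.0
```

```bash
cat >> h.py <<'E'
def prof():
    o=bot.observe();print(o['joint_torque'].round(1),o['force'].round(2)); p,r=cur(); print('grasp',(p-.055*r.as_matrix()[:,2]).round(4))
    P=cloud(snap('side'));P=P[(abs(P[:,:,0]-.518)<.045)&(abs(P[:,:,1]-.0165)<.06)&(P[:,:,2]>.03)]
    for b in np.arange(-.03,.06,.01):
        k=P[(P[:,1]>b)&(P[:,1]<b+.01)]; print(b.round(2),len(k) and k[:,2].max().round(4))
E
python3 -c "
from h import *
prof()"
```

```text
[  0.6 -46.4 -14.2   1.5   3.4  -0. ] [ 1.1  -1.42  0.15]
grasp [0.5172 0.0176 0.0445]
-0.03 0.0633
-0.02 0.0985
-0.01 0.099
0.0 0.0994
0.01 0.0967
0.02 0.0976
0.03 0.0951
0.04 0.0952
0.05 0.0957
```

apply_moves(rows=[0,0,-0.1,0,0,0,1,0,0,0,0,0,0,1,0,0,0,0,0,0,1])

```text
clock: 20.25
tcp_pos: [0.5175, 0.0721, 0.0368]
orientation: [-0.472, 0.532, -0.529, -0.463]
force: [-0.1, -1.2, 0.3]
grip_width: 0.0643
grip_force: 3.0
```

apply_moves(rows=[0,0,0,0,0,0,0.35,0,0,0,0,0,0,0.3,0,0,0,0,0,0,0.1,0,0,0,0,0,0,-0.5,0,0,0,0,0,0,-1,0,0,0,0,0,0,-1,0,0,0,0,0,0,-1])

```text
clock: 20.95
tcp_pos: [0.5175, 0.0721, 0.0369]
orientation: [-0.472, 0.532, -0.529, -0.463]
force: [-1.0, 0.7, 0.1]
grip_width: 0.0904
grip_force: 0.0
```

```bash
python3 -c "
from h import *
prof()"
```

```text
[  0.  -46.9 -14.8   1.7   3.4  -0. ] [-0.98  0.67  0.11]
grasp [0.5172 0.0175 0.0439]
-0.03 0.0578
-0.02 0.0956
-0.01 0.0949
0.0 0.0944
0.01 0.0949
0.02 0.0955
0.03 0.095
0.04 0.0954
0.05 0
```

The barrel stands flat and released: its rim reads about 0.095 all round. Next I'll raise, roll back and go to the crystal.

apply_moves(rows=[0,0,1,0,0,0,-1,0,0,2,0,0,0,-1,0,0,3,0,0,0,-1,0,0,4,0,0,0,-1,0,0,4,0,0,0,-1,0,0,4,0,0,0,-1,0,0,2,0,-0.14,0.017,-1,0,0,0,0,-0.14,0.017,-1,0,0,0,0,-0.14,0.017,-1,0,0,0,0,-0.14,0.017,-1,0,0,0,0,-0.14,0.017,-1,0,0,0,0,-0.14,0.017,-1])

```text
clock: 22.2
tcp_pos: [0.5174, 0.0721, 0.2376]
orientation: [-0.623, 0.701, -0.261, -0.227]
force: [-0.2, 0.3, -0.7]
grip_width: 0.0918
grip_force: 0.0
```

apply_moves(rows=[0,0,0,0,-0.14,0.017,-1,0,0,0,0,-0.14,0.017,-1,0,0,0,0,-0.14,0.017,-1,0,0,0,0,-0.14,0.017,-1,0,0,0,0,-0.14,0.017,-1,0,0,0,0,-0.14,0.017,-1,0,0,0,0,-0.14,0.017,-1,0,0,0,0,-0.14,0.017,-1,0,0,0,0,-0.14,0.017,-1,0,0,0,0,-0.14,0.017,-1,0,0,0,0,-0.14,0.017,-1,0,0,0,0,-0.14,0.017,-1])

```text
clock: 23.4
tcp_pos: [0.5174, 0.0721, 0.2376]
orientation: [-0.587, 0.657, 0.354, 0.315]
force: [0.5, 0.1, -0.0]
grip_width: 0.092
grip_force: 0.0
```

Run:
```python
from h import *
goto([.4958,.2847,.15],frame([0,0,-1],ya(10.8)))
s=snap('top'); P=cloud(s)
m=(P[:,:,2]>.016)&(P[:,:,2]<.06)&(abs(P[:,:,0]-.5)<.05)&(abs(P[:,:,1]-.27)<.05)
print(cv2.minAreaRect((P[m][:,:2]*1000).astype(np.float32)))
q=P[m]; e=np.array([.187,-.982]); x=(q[:,:2]-[.499,.268])@e; y=(q[:,:2]-[.499,.268])@[.982,.187]
for b in np.arange(-.035,.036,.01):
    k=(x>b)&(x<b+.01); print(b.round(3),k.sum(), k.any() and (np.ptp(y[k]).round(3),np.mean([y[k].min(),y[k].max()]).round(4),np.median(q[k,2]).round(3)))
m=(P[:,:,2]>.08)&(P[:,:,2]<.105)&(np.abs(P[:,:,0]-.519)<.06)&(np.abs(P[:,:,1]-.017)<.06)
H=cv2.convexHull((P[m][:,:2]*1000).astype(np.float32)); print('barrel',cv2.minAreaRect(H))
```

```text
t 23.4 d cm [-2.16 21.26 -8.76] rv [-1.378 -0.563  0.627] ang 1.616 q [-0.71  0.53  1.69  1.    2.04 -0.25]
((494.36334228515625, 272.4678039550781), (93.91488647460938, 80.4424057006836), 8.785186767578125)
-0.035 12 (np.float64(0.083), np.float64(-0.0016), np.float64(0.023))
-0.025 37 (np.float64(0.022), np.float64(-0.002), np.float64(0.029))
-0.015 47 (np.float64(0.043), np.float64(-0.0103), np.float64(0.03))
-0.005 47 (np.float64(0.024), np.float64(-0.0013), np.float64(0.029))
0.005 44 (np.float64(0.053), np.float64(-0.0164), np.float64(0.029))
0.015 33 (np.float64(0.046), np.float64(-0.0151), np.float64(0.023))
0.025 10 (np.float64(0.094), np.float64(-0.005), np.float64(0.02))
0.035 1 (np.float64(0.0), np.float64(0.0262), np.float64(0.018))
barrel ((516.8436889648438, 12.722164154052734), (63.45771408081055, 63.83463668823242), 49.930667877197266)
```

apply_moves(rows=[-0.2,1.5,0.3,-0.0984,-0.0402,0.0448,-1,-0.2,1.5,0.3,-0.0984,-0.0402,0.0448,-1,-0.2,1.5,0,-0.0984,-0.0402,0.0448,-1,-0.2,1.5,0,-0.0984,-0.0402,0.0448,-1,-0.2,1.5,0,-0.0984,-0.0402,0.0448,-1,-0.2,1.5,0,-0.0984,-0.0402,0.0448,-1,-0.2,1.5,0,-0.0984,-0.0402,0.0448,-1,-0.2,1.5,0,-0.0984,-0.0402,0.0448,-1,-0.2,1.5,0,-0.0984,-0.0402,0.0448,-1,-0.2,1.5,0,-0.0984,-0.0402,0.0448,-1,-0.2,1.5,0,-0.0984,-0.0402,0.0448,-1,-0.1,1.5,0,-0.0984,-0.0402,0.0448,-1])

```text
clock: 24.65
tcp_pos: [0.4944, 0.2525, 0.2443]
orientation: [-0.092, 0.671, 0.734, 0.05]
force: [0.4, -0.1, -0.1]
grip_width: 0.0922
grip_force: 0.0
```

apply_moves(rows=[0,1.5,-2,-0.0984,-0.0402,0.0448,-0.7,0,1.5,-2,-0.0984,-0.0402,0.0448,-0.7,0,0,-2,0,0,0,-0.5,0,0,-2,0,0,0,-0.5,0,0,0,0,0,0,-0.5,0,0,0,0,0,0,-0.5])

```text
clock: 25.25
tcp_pos: [0.4943, 0.2818, 0.1635]
orientation: [-0.0, 0.641, 0.768, 0.0]
force: [-0.1, -0.6, -0.3]
grip_width: 0.0694
grip_force: 0.0
```

Run:
```python
from h import *
goto([.4945,.2845,-.020],frame([0,0,-1],ya(10.8)))
```

```text
t 25.25 d cm [  0.02   0.27 -18.35] rv [-0.001 -0.     0.008] ang 0.008 q [0.31 0.15 1.63 0.   1.36 0.12]
```

apply_moves(rows=[0,0.3,-3,0,0,0,-0.5,0,0,-3,0,0,0,-0.5,0,0,-3,0,0,0,-0.5,0,0,-3,0,0,0,-0.5,0,0,-2,0,0,0,-0.5,0,0,-2,0,0,0,-0.5,0,0,-1,0,0,0,-0.5,0,0,0,0,0,0,-0.5,0,0,0,0,0,0,-0.5])

```text
clock: 26.15
tcp_pos: [0.4959, 0.2852, -0.0055]
orientation: [0.0, 0.64, 0.768, 0.001]
force: [0.1, 1.6, 0.2]
grip_width: 0.0688
grip_force: 0.0
```

Run:
```python
from h import *
p,r=cur(); M=r.as_matrix(); print(p.round(4),bot.observe()['grip_width'],bot.observe()['force'].round(1))
s=snap('side'); cv2.imwrite('pics/side5.png',cv2.resize(s['img'][330:450,180:340,::-1],None,fx=4,fy=4))
L=(cloud(s).reshape(-1,3)-p)@M
for sg in(1,-1):
    k=L[(abs(L[:,0])<.015)&(sg*L[:,1]>.03)&(sg*L[:,1]<.06)&(L[:,2]>-.11)&(L[:,2]<.0)]
    print(sg,np.histogram(k[:,2],np.arange(-.11,.001,.005))[0])
```

```text
[ 0.4959  0.2852 -0.0055] 0.06876756646752129 [0.1 1.6 0.2]
1 [  3  14  13  16  20  19  23  18  20  19  21  19  22  18   5   0   0   0
 115 141   0   2]
-1 [  0   0   0   0   0   1  14   7  16  12  13  15   8  11   3   0   0   0
 151 141   0   1]
```

View pics/side5.png

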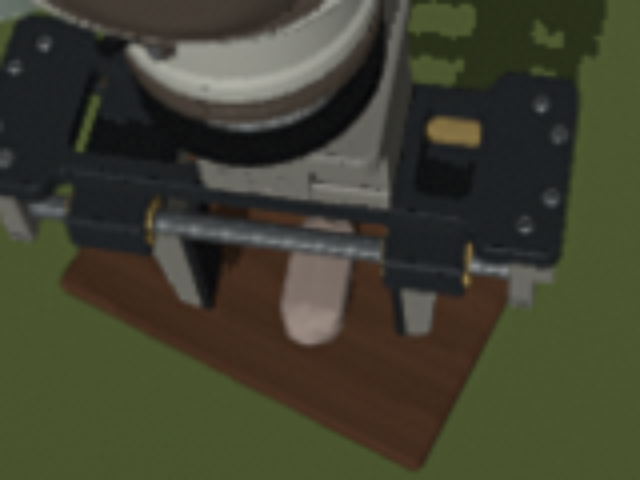

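The fingertips at (200,300) and (415,330) straddle the blunt part of the crystal at (315,295). I'll lower another 16 mm and grip.

apply_moves(rows=[-0.1,0,-0.6,0,0,0,-0.5,0,0,-0.6,0,0,0,-0.5,0,0,-0.3,0,0,0,-0.5,0,0,-0.2,0,0,0,-0.5,0,0,0,0,0,0,-0.5])

```text
clock: 26.7
tcp_pos: [0.4932, 0.2848, -0.0245]
orientation: [-0.0, 0.64, 0.768, -0.0]
force: [1.1, 0.2, 0.3]
grip_width: 0.0691
grip_force: 0.0
```

apply_moves(rows=[0,0,0,0,0,0,0,0,0,0,0,0,0,0.3,0,0,0,0,0,0,0.5,0,0,0,0,0,0,1,0,0,0,0,0,0,1,0,0,0,0,0,0,1,0,0,0,0,0,0,1,0,0,0,0,0,0,1,0,0,0,0,0,0,1], force=20)

```text
clock: 27.6
tcp_pos: [0.4937, 0.285, -0.024]
orientation: [-0.0, 0.64, 0.768, 0.0]
force: [0.7, -0.2, 0.3]
grip_width: 0.0235
grip_force: 19.9
```

apply_moves(rows=[0,0,1,0,0,0,1,0,0,2,0,0,0,1,0,0,4,0,0,0,1,0,0,4,0,0,0,1,0,-1,4,0.098,0.019,0,1,0,-1.5,4,0.098,0.019,0,1,0,-1.5,3,0.098,0.019,0,1,0,-1.5,2,0.098,0.019,0,1,0,-1.5,0,0.098,0.019,0,1,0,-1.5,0,0.098,0.019,0,1,0,-1.5,0,0.098,0.019,0,1,0,-1.5,0,0.098,0.019,0,1])

```text
clock: 28.8
tcp_pos: [0.4939, 0.1689, 0.2172]
orientation: [-0.301, 0.589, 0.708, 0.248]
force: [0.3, 0.6, -0.6]
grip_width: 0.0242
grip_force: 19.9
```

apply_moves(rows=[0,-1.5,0,0.098,0.019,0,1,0,-1.5,0,0.098,0.019,0,1,0.2,-1.5,0,0.098,0.019,0,1,0.2,-1.5,0,0.098,0.019,0,1,0.2,-1.5,0,0.098,0.019,0,1,0.2,-1.5,0,0.098,0.019,0,1,0.2,-1.5,0,0.098,0.019,0,1,0.2,0,0,0.098,0.019,0,1,0,0,0,0,0,0,1])

```text
clock: 29.7
tcp_pos: [0.5048, 0.0651, 0.2135]
orientation: [0.557, -0.447, -0.533, -0.453]
force: [0.4, 1.1, -1.7]
grip_width: 0.0236
grip_force: 19.9
```

Run:
```python
from h import *
goto([.5086,.0597,.106],frame([-.187,.982,0],ya(10.8))); print(bot.observe()['grip_width'])
s=snap('side'); cv2.imwrite('pics/side6.png',cv2.resize(s['img'][110:320,190:400,::-1],None,fx=2.8,fy=2.8))
```

```text
t 29.7 d cm [  0.38  -0.54 -10.75] rv [-0.029 -0.02  -0.003] ang 0.035 q [-0.66  0.77  1.51  0.96  2.2  -0.88]
0.02363981248765192
```

View pics/side6.png

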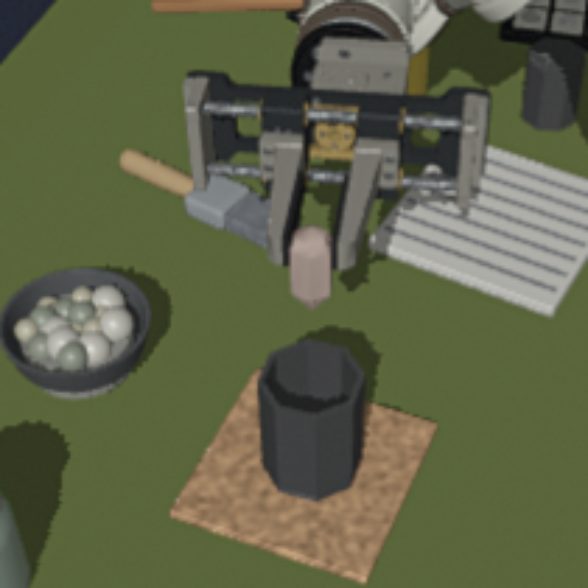

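The crystal hangs vertically, tip down, at (312,265) in the crop, above the barrel mouth at (310,375). I'll measure the crystal's offset from the mouth before lowering.

Run:
```python
from h import *
p,r=cur(); s=snap('side'); P=cloud(s); hsv=cv2.cvtColor(s['img'],cv2.COLOR_RGB2HSV)
m=(abs(P[:,:,0]-.51)<.03)&(abs(P[:,:,1]-.02)<.04)&(P[:,:,2]>.12)
L=(P[m]-p)@r.as_matrix(); k=abs(L[:,1])<.0115; Q=P[m][k]
for b in np.arange(.12,.26,.01):
    j=(Q[:,2]>b)&(Q[:,2]<b+.01); print(b.round(2),j.sum(),j.sum() and (Q[j].mean(0).round(4),Q[j][:,1].max().round(4)))
print('crystal axis expect',(p-.045*r.as_matrix()[:,2]).round(4))
m=(P[:,:,2]>.084)&(P[:,:,2]<.11)&(np.abs(P[:,:,0]-.518)<.06)&(np.abs(P[:,:,1]-.017)<.06)
print('barrel side',cv2.minAreaRect((P[m][:,:2]*1000).astype(np.float32)))
```

```text
0.12 0 0
0.13 0 0
0.14 0 0
0.15 0 0
0.16 1 (array([0.5125, 0.0241, 0.1671]), np.float64(0.0241))
0.17 13 (array([0.5118, 0.028 , 0.1761]), np.float64(0.032))
0.18 51 (array([0.5099, 0.0301, 0.1863]), np.float64(0.0357))
0.19 63 (array([0.5108, 0.031 , 0.1946]), np.float64(0.0358))
0.2 72 (array([0.5108, 0.0307, 0.2048]), np.float64(0.0353))
0.21 87 (array([0.5108, 0.0294, 0.2156]), np.float64(0.0348))
0.22 87 (array([0.5126, 0.0241, 0.2231]), np.float64(0.031))
0.23 0 0
0.24 0 0
0.25 0 0
0.26 0 0
crystal axis expect [0.5137 0.021  0.2136]
barrel side ((516.8536987304688, 14.024284362792969), (65.57467651367188, 64.84963989257812), 89.9483413696289)
```

apply_moves(rows=[0.2,-0.5,-1,-0.015,-0.01,0,1,0.2,-0.3,-2,-0.015,-0.01,0,1,0,0,-2,0,0,0,1,0,0,-2,0,0,0,1,0,0,-1.5,0,0,0,1,0,0,-1,0,0,0,1,0,0,-0.6,0,0,0,1,0,0,0,0,0,0,1,0,0,0,0,0,0,1])

```text
clock: 30.7
tcp_pos: [0.5098, 0.0568, 0.1154]
orientation: [-0.542, 0.45, 0.549, 0.45]
force: [-0.4, -0.2, -1.7]
grip_width: 0.0238
grip_force: 19.9
```

Run:
```python
from h import *
goto([.5086,.0597,.106],frame([-.187,.982,0],ya(10.8))); print(bot.observe()['force'].round(1))
s=snap('side'); cv2.imwrite('pics/side7.png',cv2.resize(s['img'][170:320,220:380,::-1],None,fx=3.5,fy=3.5))
```

```text
t 30.7 d cm [-0.12  0.29 -0.94] rv [ 0.006  0.007 -0.003] ang 0.009 q [-0.66  0.95  1.43  0.88  2.12 -1.01]
[-0.4 -0.2 -1.7]
```

View pics/side7.png

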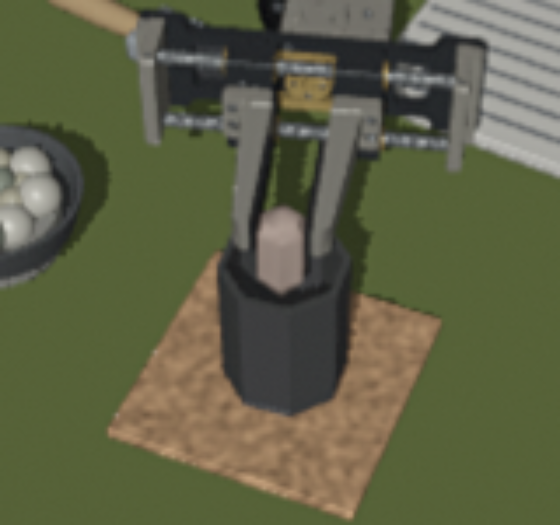

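The crystal tip is inside the mouth at (283,280), centred. I'll lower 8 mm more and release.

apply_moves(rows=[0,0,-0.4,0,0,0,1,0,0,-0.3,0,0,0,1,0,0,0,0,0,0,1,0,0,0,0,0,0,0.5,0,0,0,0,0,0,0.3,0,0,0,0,0,0,0.2,0,0,0,0,0,0,0.2,0,0,0,0,0,0,0.2])

```text
clock: 31.55
tcp_pos: [0.5096, 0.0569, 0.1081]
orientation: [-0.543, 0.45, 0.548, 0.45]
force: [-0.1, 0.0, -0.8]
grip_width: 0.037
grip_force: 0.0
```

apply_moves(rows=[0,0,1,0,0,0,0.2,0,0,3,0,0,0,0.2,0,0,4,0,0,0,0.2,0,0,4,0,0,0,0.2,0,-2,2,0,0,0,0.2,0,-3,0,0,0,0,0.2,0,-3,0,0,0,0,0.2,0,-3,0,0,0,0,0.2,0,0,0,0,0,0,0.2,0,0,0,0,0,0,0.2])

```text
clock: 32.55
tcp_pos: [0.5097, -0.0532, 0.2483]
orientation: [-0.542, 0.45, 0.548, 0.45]
force: [0.1, 0.4, -0.2]
grip_width: 0.0369
grip_force: 0.0
```

Run:
```python
from h import *
s=snap('side'); cv2.imwrite('pics/side8.png',cv2.resize(s['img'][190:320,220:380,::-1],None,fx=3.5,fy=3.5))
P=cloud(snap('top')); m=(P[:,:,2]>.084)&(P[:,:,2]<.11)&(np.abs(P[:,:,0]-.518)<.06)&(np.abs(P[:,:,1]-.017)<.06)
print('barrel',cv2.minAreaRect((P[m][:,:2]*1000).astype(np.float32)),np.percentile(P[m][:,2],[5,50,95]), bot.observe()['force'].round(1))
h=(np.hypot(P[:,:,0]-.517,P[:,:,1]-.015)<.024); print(np.percentile(P[h][:,2],[5,50,95,100]).round(3))
```

```text
barrel ((537.2267456054688, 22.082134246826172), (24.092294692993164, 57.66627502441406), 26.87364387512207) [0.08651163 0.09192266 0.09777643] [0.8 0.4 0.3]Traceback (most recent call last):
  File "<stdin>", line 5, in <module>
    return _quantile_unchecked(
        a, q, axis, out, overwrite_input, method, keepdims, weights)
    return _ureduce(a,
                    func=_quantile_ureduce_func,
    ...<5 lines>...
                    overwrite_input=overwrite_input,
                    method=method)
    r = func(a, **kwargs)
    result = _quantile(arr,
                       quantiles=q,
    ...<2 lines>...
                       out=out,
                       weights=wgt)
    slices_having_nans = np.isnan(arr[-1, ...])
                                  ~~~^^^^^^^^^
IndexError: index -1 is out of bounds for axis 0 with size 0
```

View pics/side8.png

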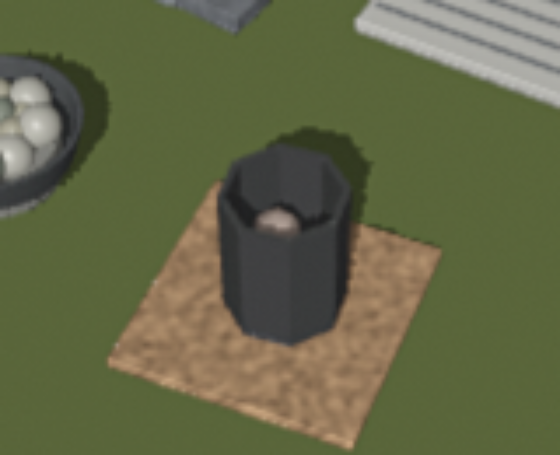

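The barrel is upright on the pad with the crystal well inside at (277,220), and the gripper is clear. I'll hand in.

```bash
python3 -c "
from cell import bot
print(bot.close_job())"
```

```text
the job is handed in; nothing more can be done
None
```

I turned the barrel over and stood it mouth-up and released on the cork pad, about 3 mm from the middle, then put the crystal inside and handed the job in at about 33 s of the 64 s limit. The last picture showed the barrel upright with the crystal below its rim; no verdict came back, and I did not re-measure the jar, bowl and brush at the end.

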